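# Empty the two-sided tote, heft it, tip again, slide it home

### The arm

A 6-joint arm with a two-finger parallel gripper is mounted at the origin on the work surface. World frame = base frame: x ahead of the robot, y to its left, z up, the work surface at z = 0. Lengths are in m, angles in degrees, forces in N, time in s.
With the tool pointing down it reaches from about 0.4 to 0.825 m from the base axis. Payload 7 kg.
Tool frame: the origin (TCP) lies on the front face of the gripper's body, between the roots of the fingers; the fingertips stand 66 mm ahead of it and the grasp point (between the pads) lies 47 mm ahead of it; z points along the fingers, y is the line along which they close (so a half turn about z gives the same grasp; the last joint's range is limited). The gripper opens to 88 mm and grips with 3 to 60 N. Pads are 19 mm wide; open, the fingers measure 130 mm over their backs; the gripper's body (78 mm by 193 mm) begins 47 mm behind the grasp point.
Start: joints at [83.772, 20.546, 0.682, 0, -70.136, -16.507], TCP at [0.261, 0.623, 0.292] pointing down, gripper open.
Joint ranges: [-176.03, 176.03], [-82.01, 121.73], [-58.28, 71.71], [-173.87, 95.51], [-174.79, -0.11], [-173.66, 173.66]. Speed limits (degrees/s): [136.94, 136.94, 172.46, 180, 180, 180].

### API

Orientations are given as [roll, pitch, yaw] about the fixed x, y, z axes, in that order (R = Rz(yaw) Ry(pitch) Rx(roll)).
In Python, from plant import ctrl gives the robot as it stands.
- The arm moves only by the tool send_rows, never from a script. Its argument "deltas" is a list of rows, each a list of 2 entries, a list of its own where there are three numbers: the shift along the tool's x, y, z each as a share of 800 mm, from -1 to 1, then the turn about the tool's z as a share of 90 degrees, from -1 to 1. A call has exactly 5 rows; each row is the pose to reach, as a shift and turn from the pose commanded when the call began, along the tool's axes at that moment; what a row does not reach only later rows make up. A row lasts 1/12 s, in which the tool goes at most 41.7 mm and 7.16 degrees, less where a joint would pass 70% of its speed; a pose out of reach is approached as far as the arm can. A call with a number of a shift or a turn outside -1 to 1 is refused whole. A call with a gripper value outside its range is refused whole. "gripper" is the opening, from 0 (shut) to 1 (fully open), set as the call begins (left out, the last holds). The fingers move at their own pace and stop on an object; the grip force is fixed at half the most. Time passes only in rows, so rows that repeat a pose let the fingers close, or fill a call up. It gives the time, the measured TCP pose, the force, the opening and the grip force at its end, in the units of the state.
- ctrl.get_obs(): the state, without advancing time (a new reading comes with each control period).
- ctrl.snapshot(name): name is "scene" or "side" or "wrist"; returns a dict with "color" (384x512x3 uint8, red, green, blue), "vertical_fov" (degrees; the focal length in pixels is half the picture's height over the tangent of half this angle, whatever the lens; pixels are square), "cx", "cy" (the principal point, pixels), "rvec" (rotation vector, rad) and "tvec" (3), from world to camera coordinates, as OpenCV has them. Camera axes: x right, y down, z forward; pixel columns grow to the right and rows downward; lengths in m; the calibration is good to about 2 mm. A picture is of the moment at which its call begins. There is no depth.
- ctrl.close_job(): hands the job in; it is judged then, once.
Trained networks look in a picture, given as the dict that the camera call returned (one of the last four; its "shot" number tells which), for a name from the list of things; names that differ only in an ending like _2 or _b are one class to them, and where a whole thing is asked for, a point or a joint stands for the part that bears it (a point fixed in the world has none). Each returns a list of dicts, best first, with "conf" (0 to 1); they miss things now and then, are a little off and sometimes report something else, mostly with a low value. They report only what shows in the picture. A call takes as long as a camera call. They do not tell look-alikes from the thing itself.
- ctrl.boxes_of(picture, thing): "xy" ([column, row] as shares, 0 to 1, of the picture: columns of its width, rows of its height, amid what is visible of it).
- ctrl.cut_out(picture, thing): "pixels" (384x512 bool, what is visible of it) and "xy" ([column, row] as shares, 0 to 1, of the picture: columns of its width, rows of its height, amid what is visible of it).
The state is a dict: "clock": time; "joint_pos": joint angles; "qvel": joint speeds; "tau": joint torques, N m; "tool_pos": TCP position; "orientation": TCP orientation; "force": force on the tool from outside, world axes, zero at the start; "moment": the same for the moment, N m; "opening": finger opening in m; "gripper_force": force on a finger pad.
Only numpy, scipy, OpenCV 4.12 (cv2) and the standard library are available. Lean on these libraries where they do the work, as an engineer would, in place of code of your own. Each camera call takes 0.05 s, during which the arm holds its last target. There are 200 camera calls.

### The job

Brass balls are hidden in the small wooden tote: take its top handle, tip it sideways over the steel tray, then heft it, held level and still in the air; if it weighs more than empty, tip it over its other side and heft again, until it is held level and found empty with all the balls in the tray. Then stand it on the bench just outside the rack's low bay, let go, take it by its front knob and slide it in under the shelf until its back rests against the stop. Leave the other things where they are.

Things in the scene. Friction and masses are not known exactly. Their poses are not given: they have to be found in the camera images.
- tote: Loose wooden tote, 350 g empty, hiding some brass balls (26 mm, 78 g each). Origin: centre of the underside; x from front (knob) to back, y left, z up. Body 90 mm (x) by 120 mm (y), roof top at z = 57. A partition at y = 0 makes two chambers, balls in either or both. Tipped 35 degrees about x, the low side's chamber empties in a second; the other keeps its balls till tipped its own way.
- tote_mouth (a point): Middle of the left chamber's mouth, at (0, 60, 36) mm from the tote's origin; axes as the tote. The right chamber's is its mirror image at y = -60. Each mouth is open along the whole edge, from z = 16 to 52 mm; the chamber's floor is flat at first and over the last 30 mm rises to the mouth at 20 degrees.
- tote_handle (a point): Grip of the tote's top handle: a board 14 mm thick (y), 50 mm long (x), from z = 57 to 105 mm; this point lies in its middle, at (7, 0, 85) mm from the tote's origin; axes as the tote.
- tote_knob (a point): Grip point of the tote's knob: an upright round post of 16 mm diameter, its top at z = 68 mm, on a flat tongue (30 mm wide, 8 mm thick) before the tote's front; this point lies on its axis at (-85, 0, 50) mm from the tote's origin. It serves for sliding, not for lifting; axes as the tote.
- tray: Fixed open steel tray, 150 mm (x) by 180 mm (y), 40 mm high, walls and floor 5 mm. Origin: centre of its underside.
- rack: Fixed bench rack. Origin, on the bench: where the tote's origin is when home in the bay; x points into the bay, y left, z up. Bay: open to -x, side walls' inner faces at y = +-75 mm, shelf over it z = 125 to 143 mm; walls and shelf span x = -20 to 100. The stop, a batten 50 mm high, has its front face at x = +45. On the shelf, from x = 25 on, stock up to z = 213. The rack goes on right to y = -330 mm.
- mallet: Bystander: wooden mallet lying on the bench, head 60 mm thick and 90 mm long (along y), origin below the head's middle, handle 190 mm long to its -x.
- spool: Bystander: empty wooden spool, 48 mm across, 50 mm high, upright; origin at the centre of its underside.
- anvil: Bystander: steel bench block, 50 by 50 by 30 mm; origin at the centre of its underside.
- jar: Bystander: closed amber glass jar, 60 mm across, 75 mm high; origin at the centre of its underside.
- cup: Bystander: dark steel cup, 68 mm across, 70 mm high; origin at the centre of its underside.
- hammer: Bystander: hammer lying on the bench; its handle lies to its -x.
There are look-alikes about, which are no part of the job. What is shaped like the tote but blue or purple is not meant.

How it is judged (in metres and radians):
On the way, in this order (a step that is already met when the one before it is completed fails the run):
1. held by its top handle (grasp point within 40 mm of the handle's middle), the tote is tipped sideways by more than 20 degrees above the tray, within 130 mm of its centre (angle between tote's own z axis and vertical above 0.35 rad and horizontal distance between tote and tray below 0.13 m and distance between the grasp point and tote_handle below 0.04 m), for 0.2 s.
2. with all the balls in the tray, the tote is held in the fingers level (within 10 degrees), still, at least 40 mm above the bench (contact force between tray and anything else between 1.3 and 2.2 N and angle between tote's own z axis and vertical below 0.175 rad and height (world z) of tote above 0.04 m and linear speed of tote below 0.03 m/s and contact force between tote and the fingers above 1 N and contact force between tote and tray below 0.1 N), for 0.3 s.
3. the tote stands upright on the bench outside the bay (its origin 60 to 300 mm short of home along the bay, within 120 mm to the side), let go (contact force between tote and the fingers below 0.1 N and angle between tote's own z axis and vertical below 0.05 rad and height (world z) of tote below 0.006 m and linear speed of tote below 0.02 m/s and x of tote in the frame of rack between -0.3 and -0.06 m and y of tote in the frame of rack between -0.12 and 0.12 m), for 0.2 s.
4. the fingers have taken the tote by its knob (grasp point within 25 mm of the knob's axis) (horizontal distance between the grasp point and tote_knob below 0.025 m and contact force between tote and the fingers above 1 N), for 0.2 s.
At the end, for the whole second after the job is handed in: All the balls rest in the tray (their weight of 1.53 N on it, between 1.3 and 2.2 N, nothing else in it), and the tote stands upright on the bench in the bay, knob to the front, within 10 mm of the stop, at rest and let go (contact force between tray and anything else between 1.3 and 2.2 N and x of tote in the frame of rack between -0.01 and 0.01 m and y of tote in the frame of rack between -0.03 and 0.03 m and x of tote_knob in the frame of rack below -0.06 m and angle between tote's own z axis and vertical below 0.05 rad and height (world z) of tote below 0.006 m and linear speed of tote below 0.02 m/s); the robot touches nothing.
It fails at once if a bystander (mallet, spool, anvil, jar, cup, hammer) is moved by more than 30 mm (distance of any of mallet, spool, anvil, jar, cup, hammer from where it was at the start of the episode above 0.03 m).
It also fails if it takes over 69 s, if anything falls off the work surface, if the arm or the gripper's body presses on something with over 40 N, if the wrist force passes 120 N, or if a joint passes its speed limit or range.

## Working session

There is one attempt and no reset: what is moved stays moved. The work goes in short steps, Python scripts to look and compute and a tool call to move; the robot and the scene stay as the last step left them, time stands still between calls to the robot, and variables do not carry over. Pictures are saved under pics/ and viewed, at most 10 in all, crops included, and the job is handed in when it is done.

Besides the shell and the picture viewer there is one more tool, called after "Emit:" as name(argument=value, ...) on one line, values as JSON. send_rows: Moves the arm, as the interface text tells. Shift numbers are shares of 800 mm and turn numbers shares of 90 degrees, none past 1 either way. Its arguments: {"type":"object","properties":{"deltas":{"type":"array","items":{"type":"array"}},"gripper":{"type":"number"}},"required":["deltas"]}

```bash
ls; mkdir -p pics; cat > h.py <<'E'
import numpy as np, cv2
from plant import ctrl
from scipy.spatial.transform import Rotation as Ro
def cam(p):
    f=p["color"].shape[0]/2/np.tan(np.radians(p["vertical_fov"])/2)
    K=np.array([[f,0,p["cx"]],[0,f,p["cy"]],[0,0,1.]])
    return K,Ro.from_rotvec(np.ravel(p["rvec"])).as_matrix(),np.ravel(p["tvec"])
def atz(p,u,v,z):
    K,R,t=cam(p); d=R.T@np.linalg.solve(K,[u,v,1]); c=-R.T@t
    return c+d*(z-c[2])/d[2]
def proj(p,X):
    K,R,t=cam(p); q=(R@np.atleast_2d(X).T).T+t; q=q@K.T; return q[:,:2]/q[:,2:]
def save(p,n): cv2.imwrite("pics/"+n,p["color"][:,:,::-1])
E
python3 - <<'E'
from h import *
o=ctrl.get_obs(); print({k:np.round(v,3) for k,v in o.items()})
for n in ["scene","side","wrist"]:
    p=ctrl.snapshot(n); save(p,n+".png"); K,R,t=cam(p); print(n,p["shot"],K[0,0],K[0,2],K[1,2],"c",(-R.T@t).round(3),"fwd",R[2].round(2))
    for th in ["tote","tote_handle","tote_knob","tray","rack","mallet","spool","anvil","jar","cup","hammer"]:
        print(th,[(np.round(np.array(b["xy"])*[512,384]).tolist(),round(b["conf"],2)) for b in ctrl.boxes_of(p,th)][:4])
E
python3 -c "
import cv2,numpy as np
" ; ls pics
```

```text
pics
{'clock': np.float64(0.0), 'joint_pos': array([ 8.3774e+01,  2.0593e+01,  6.3300e-01, -2.1000e-02, -7.0135e+01,
       -1.6508e+01]), 'qvel': array([ 0.035,  0.051,  0.031,  0.132, -0.032, -0.02 ]), 'tau': array([-2.0000e-03, -5.8272e+01,  2.9306e+01,  6.9970e+00,  7.0000e-03,
       -0.0000e+00]), 'tool_pos': array([0.261, 0.622, 0.291]), 'orientation': array([ 1.79903e+02, -8.00000e-03, -2.27410e+01]), 'force': array([ 0.366,  0.433, -0.115]), 'moment': array([-0.004,  0.013,  0.002]), 'gripper_force': np.float64(0.0), 'opening': np.float64(0.088)}
scene 1 491.2040394826114 255.97566712200333 195.1541896349258 c [ 1.541 -0.46   1.096] fwd [-0.67  0.32 -0.67]
tote [([160.0, 190.0], 0.82), ([103.0, 205.0], 0.69), ([260.0, 209.0], 0.61)]
tote_handle [([100.0, 206.0], 0.82), ([163.0, 190.0], 0.67), ([260.0, 210.0], 0.62), ([344.0, 148.0], 0.18)]
tote_knob [([161.0, 191.0], 0.78), ([99.0, 205.0], 0.68), ([259.0, 208.0], 0.65)]
tray [([327.0, 178.0], 0.94), ([321.0, 221.0], 0.55), ([212.0, 202.0], 0.38)]
rack [([136.0, 267.0], 0.62)]
mallet [([369.0, 224.0], 0.88), ([289.0, 241.0], 
[... 505 characters left out ...]
[281.0, 187.0], 0.49)]
tote_knob [([294.0, 138.0], 0.92), ([302.0, 160.0], 0.83), ([256.0, 209.0], 0.73)]
tray [([289.0, 276.0], 0.9)]
rack [([203.0, 137.0], 0.65), ([281.0, 191.0], 0.43)]
mallet [([199.0, 282.0], 0.67)]
spool [([225.0, 252.0], 0.65)]
anvil [([280.0, 189.0], 0.55), ([257.0, 210.0], 0.5)]
jar [([201.0, 214.0], 0.74)]
cup [([343.0, 292.0], 0.91)]
hammer [([358.0, 260.0], 0.78)]
wrist 3 283.55021358335597 245.76270480097156 189.7064782725797 c [0.335 0.591 0.386] fwd [-0.28  0.12 -0.95]
tote []
tote_handle []
tote_knob [([444.0, 30.0], 0.69)]
tray []
rack []
mallet []
spool []
anvil []
jar []
cup [([360.0, 4.0], 0.84)]
hammer [([446.0, 31.0], 0.85)]
scene.png
side.png
wrist.png
```

View pics/scene.png

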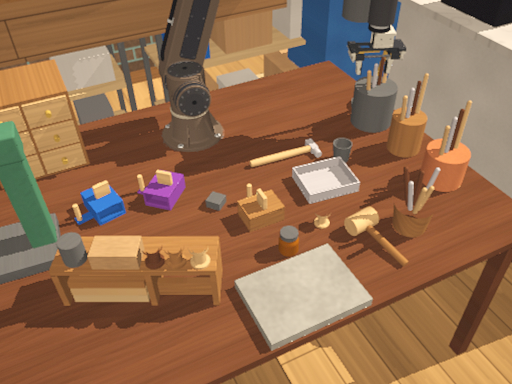

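View pics/side.png

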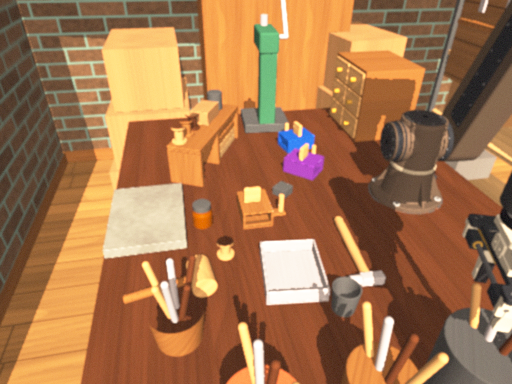

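The scene view shows the wooden tote at (260,209), with the blue (103,205) and purple (163,190) look-alikes beside it. It also shows the tray (327,178), and the rack (136,267) seen from behind, its left end at column ~220. The side view shows the tote at (257,210), the tray at (293,272) and the rack at (203,145). I'll fit silhouettes next.

```bash
cat >> h.py <<'E'
from scipy.optimize import minimize
def box(x0,x1,y0,y1,z0,z1): return np.array([[x,y,z] for x in(x0,x1) for y in(y0,y1) for z in(z0,z1)])/1000.
TOTE=[box(-45,45,-60,60,0,57),box(-18,32,-7,7,57,105),box(-100,-45,-15,15,0,8),box(-93,-77,-8,8,0,68)]
TRAY=[box(-75,75,-90,90,0,40)]
def mask(p,parts,x,y,yaw,z=0):
    m=np.zeros(p["color"].shape[:2],np.uint8); R=Ro.from_euler("z",yaw,degrees=True).as_matrix()
    for b in parts:
        q=proj(p,b@R.T+[x,y,z]); h=cv2.convexHull((q*16).round().astype(np.int32)); cv2.fillConvexPoly(m,h,1,shift=4)
    return m.astype(bool)
def fit(views,parts,x,y,yaws,z=0):
    def c(s):
        r=0
        for p,M in views:
            m=mask(p,parts,*s[:2],s[2],z); r+=1-(m&M).sum()/(m|M).sum()
        return r/len(views)
    best=min((minimize(c,[x,y,w],method="Nelder-Mead",options=dict(initial_simplex=[[x,y,w],[x+.02,y,w],[x,y+.02,w],[x,y,w+10]],maxiter=150)) for w in yaws),key=lambda r:r.fun)
    return best.x.round(4),round(best.fun,3)
E
python3 - <<'E'
from h import *
P={n:ctrl.snapshot(n) for n in ["scene","side"]}
def near(n,th,uv):
    return min(ctrl.cut_out(P[n],th),key=lambda b:np.hypot(*(np.array(b["xy"])*[512,384]-uv)))["pixels"]
for th,parts,a,b,z in [("tote",TOTE,(260,209),(257,210),.04),("tray",TRAY,(327,178),(293,272),.02)]:
    M=[(P["scene"],near("scene",th,a)),(P["side"],near("side",th,b))]
    g=atz(P["scene"],*a,z); g2=atz(P["side"],*b,z); print(th,g.round(3),g2.round(3),M[0][1].sum(),M[1][1].sum())
    yaws=range(-180,180,30) if th=="tote" else range(-90,90,30)
    print(fit(M,parts,g[0],g[1],yaws,0), [fit([m],parts,g[0],g[1],yaws,0) for m in M])
for th,a,z in [("spool",(322,222),.025),("anvil",(215,201),.015),("jar",(289,240),.037),("cup",(343,149),.035),("mallet",(369,224),.03)]: print(th,atz(P["scene"],*a,z).round(3))
def crop(n,x0,y0,x1,y1,k):
    return cv2.resize(P[n]["color"][y0:y1,x0:x1,::-1],None,fx=k,fy=k,interpolation=cv2.INTER_CUBIC)
cv2.imwrite("pics/rs.png",crop("scene",45,220,235,315,4)); cv2.imwrite("pics/rd.png",crop("side",155,85,255,195,5))
E
```

```text
tote [0.539 0.024 0.04 ] [0.531 0.06  0.04 ] 1462 1359
(array([0.5356, 0.0288, 0.0152]), np.float64(0.1)) [(array([0.5343, 0.0286, 1.2694]), np.float64(0.061)), (array([ 0.5362,  0.0336, -1.7093]), np.float64(0.118))]Traceback (most recent call last):
  File "<stdin>", line 6, in <module>
  File "<stdin>", line 4, in near
ValueError: min() iterable argument is empty
```

```bash
python3 - <<'E'
from h import *
def near(p,th,uv):
    L=ctrl.cut_out(p,th)
    return min(L,key=lambda b:np.hypot(*(np.array(b["xy"])*[512,384]-uv)))["pixels"] if L else None
P={}
for n,a in [("scene",(327,178)),("side",(293,272))]:
    for k in range(5):
        P[n]=ctrl.snapshot(n); m=near(P[n],"tray",a)
        if m is not None and m.sum()>1000: break
    g=atz(P[n],*a,.02); print(n,k,g.round(3),None if m is None else (m.sum(),fit([(P[n],m)],TRAY,g[0],g[1],range(-90,90,30))))
for th,a,z in [("spool",(322,222),.025),("anvil",(215,201),.015),("jar",(289,240),.037),("cup",(343,149),.035),("mallet",(369,224),.03)]: print(th,atz(P["scene"],*a,z).round(3))
def crop(n,x0,y0,x1,y1,k):
    return cv2.resize(P[n]["color"][y0:y1,x0:x1,::-1],None,fx=k,fy=k,interpolation=cv2.INTER_CUBIC)
cv2.imwrite("pics/rs.png",crop("scene",45,220,235,315,4)); cv2.imwrite("pics/rd.png",crop("side",155,85,255,195,5))
E
```

```text
scene 0 [0.488 0.304 0.02 ] (np.int64(2136), (array([ 0.4878,  0.2913, -6.0805]), np.float64(0.035)))
side 0 [0.49  0.308 0.02 ] (np.int64(3770), (array([ 0.4921,  0.2967, -7.0856]), np.float64(0.05)))
spool [0.664 0.174 0.025]
anvil [ 0.414 -0.078  0.015]
jar [0.693 0.042 0.037]
cup [0.391 0.432 0.035]
mallet [0.74  0.293 0.03 ]
```

View pics/rs.png

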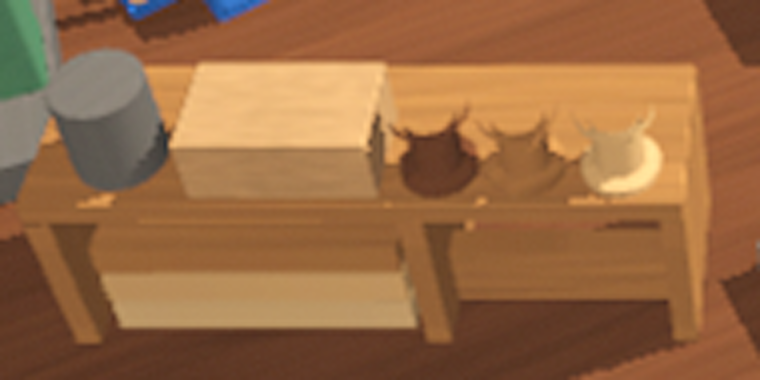

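View pics/rd.png

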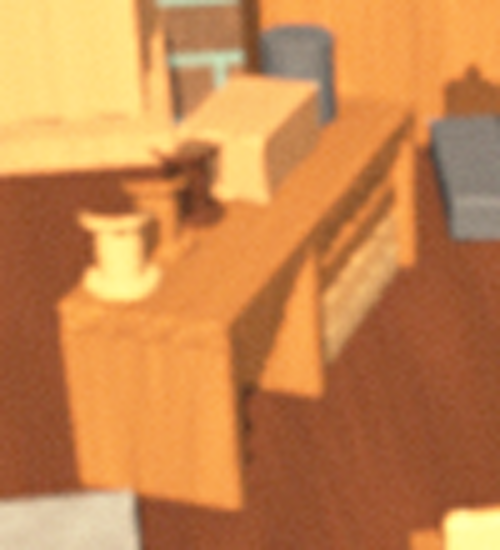

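```bash
python3 - <<'E'
from h import *
from scipy.optimize import least_squares
P={n:ctrl.snapshot(n) for n in ["scene","side"]}
S=lambda c,r:("scene",45+c/4,220+r/4); D=lambda c,r:("side",155+c/5,85+r/5)
pts={"ftopL":(S(697,65),.143),"btmL_out":(S(697,341),0),"btmL_in":(S(676,341),0),"mid_out":(S(427,342),0),"mid_in":(S(453,342),0),"right leg l":(S(78,342),0),
"d ftopL":(D(230,325),.143),"d btopL":(D(62,308),.143),"d ftopR":(D(412,108),.143),"d fbotL":(D(242,508),0),"d bbotL":(D(82,487),0),"d midfront":(D(322,397),0)}
for k,((n,u,v),z) in pts.items(): print(k,atz(P[n],u,v,z).round(4))
# model: local (x,y,z) coords with t wall thickness
def mod(t): return [(S(697,65),(-20,75+t,143)),(S(697,341),(100,75+t,0)),(S(676,341),(100,75,0)),(S(427,342),(100,-75-t,0)),(S(453,342),(100,-75,0)),
 (D(230,325),(-20,75+t,143)),(D(62,308),(100,75+t,143)),(D(242,508),(-20,75+t,0)),(D(82,487),(100,75+t,0)),(D(412,108),(-20,-330,143)),(D(322,397),(-20,-75,0))]
def res(s):
    R=Ro.from_euler("z",s[2],degrees=True).as_matrix(); o=[]
    for (n,u,v),L in mod(s[3]): o.append(proj(P[n],R@(np.array(L)/1000)+[s[0],s[1],0])[0]-[u,v])
    return np.array(o)
r=least_squares(lambda s:res(s).ravel(),[.75,-.12,0,15],loss="soft_l1",x_scale=[.01,.01,1,1]); print(r.x.round(4)); print(res(r.x).round(1))
E
```

```text
ftopL [ 0.6814 -0.1665  0.143 ]
btmL_out [ 0.7861 -0.2215  0.    ]
btmL_in [ 0.7798 -0.2341  0.    ]
mid_out [ 0.7046 -0.3838  0.    ]
mid_in [ 0.7125 -0.3682  0.    ]
right leg l [ 0.5975 -0.5946  0.    ]
d ftopL [ 0.6737 -0.1612  0.143 ]
d btopL [ 0.781  -0.2056  0.143 ]
d ftopR [ 0.4941 -0.5172  0.143 ]
d fbotL [ 0.6754 -0.1609  0.    ]
d bbotL [ 0.7839 -0.2091  0.    ]
d midfront [ 0.6014 -0.3047  0.    ]
[  0.6543  -0.2561 -26.378   16.653 ]
[[-0.2 -1.2]
 [ 0.8 -0.9]
 [-0.1 -0.8]
 [ 0.3 -0.5]
 [-0.1 -0.6]
 [-1.2 -0.5]
 [-1.2 -1.6]
 [-0.6 -0.6]
 [-0.3 -1.4]
 [ 0.  -2.3]
 [-0.8 -1.2]]
```

```bash
cat > d.py <<'E'
# usage: d.py x y z yaw -> tool shift/turn shares to the target TCP pose
import sys; from h import *
o=ctrl.get_obs(); T=np.array([float(a) for a in sys.argv[1:5]]); R=Ro.from_euler("xyz",o["orientation"],degrees=True).as_matrix()
dy=(T[3]-o["orientation"][2]+180)%360-180
print("t",round(o["clock"],2),"tcp",o["tool_pos"].round(4),o["orientation"].round(1),"open",round(o["opening"],4),"F",o["force"].round(2),"M",o["moment"].round(3),"j",o["joint_pos"].round(0))
print("shift",(R.T@(T[:3]-o["tool_pos"])/.8).round(4),"turn",round(-dy/90,4))
E
python3 d.py .542 .029 .25 -89.5
python3 - <<'E'
from h import *
p=ctrl.snapshot("scene")
for u,v,z in [(250,163,.01),(318,148,.02),(345,158,0),(342,140,.07),(358,220,.03),(405,262,.02)]: print(u,v,atz(p,u,v,z).round(3))
E
```

```text
t 2.35 tcp [0.2609 0.6225 0.2922] [180.    0.  -22.7] open 0.0876 F [0.34 0.27 0.43] M [-0.036  0.009 -0.022] j [ 84.  21.   1.  -0. -70. -17.]
shift [0.6108 0.5485 0.0527] turn 0.7418
250 163 [0.281 0.113 0.01 ]
318 148 [0.327 0.367 0.02 ]
345 158 [0.402 0.437 0.   ]
342 140 [0.382 0.429 0.07 ]
358 220 [0.711 0.274 0.03 ]
405 262 [0.903 0.301 0.02 ]
```

Emit:
send_rows(deltas=[[[0.03,0.027,0.002],0],[[0.06,0.055,0.005],0],[[0.09,0.082,0.008],0],[[0.12,0.11,0.01],0],[[0.153,0.137,0.013],0]], gripper=1)

```text
clock: 2.82
tool_pos: [0.3316, 0.4728, 0.2819]
orientation: [-180.0, -0.0, -22.7]
force: [1.0, 0.4, -0.0]
opening: 0.0877
gripper_force: 0.0
```

Emit:
send_rows(deltas=[[[0.03,0.027,0.002],0],[[0.06,0.055,0.005],0],[[0.09,0.082,0.008],0],[[0.12,0.11,0.01],0],[[0.153,0.137,0.013],0]])

```text
clock: 3.23
tool_pos: [0.4022, 0.3243, 0.2717]
orientation: [-179.9, -0.0, -22.7]
force: [1.2, -0.8, -0.6]
opening: 0.0879
gripper_force: 0.0
```

Emit:
send_rows(deltas=[[[0.03,0.027,0.002],0],[[0.06,0.055,0.005],0],[[0.09,0.082,0.008],0],[[0.12,0.11,0.01],0],[[0.153,0.137,0.013],0]])

```text
clock: 3.65
tool_pos: [0.4727, 0.1759, 0.2614]
orientation: [-180.0, -0.0, -22.7]
force: [0.5, 1.1, 0.3]
opening: 0.0874
gripper_force: 0.0
```

Emit:
send_rows(deltas=[[[0.03,0.027,0.002],0],[[0.06,0.055,0.005],0],[[0.09,0.082,0.008],0],[[0.12,0.11,0.01],0],[[0.153,0.137,0.013],0]])

```text
clock: 4.07
tool_pos: [0.5433, 0.0274, 0.2509]
orientation: [-180.0, -0.0, -22.7]
force: [1.2, 1.0, 0.6]
opening: 0.0876
gripper_force: 0.0
```

Emit:
send_rows(deltas=[[[0,0,0],0.075],[[0,0,0],0.15],[[0,0,0],0.225],[[0,0,0],0.3],[[0,0,0],0.371]])

```text
clock: 4.48
tool_pos: [0.5431, 0.0287, 0.2506]
orientation: [-180.0, -0.0, -56.5]
force: [-0.1, 1.0, 0.2]
opening: 0.0878
gripper_force: 0.0
```

Emit:
send_rows(deltas=[[[0,0,0],0.075],[[0,0,0],0.15],[[0,0,0],0.225],[[0,0,0],0.3],[[0,0,0],0.371]])

```text
clock: 4.9
tool_pos: [0.543, 0.029, 0.2507]
orientation: [-180.0, 0.0, -89.9]
force: [0.3, -0.5, -0.5]
opening: 0.0876
gripper_force: 0.0
```

```bash
python3 - <<'E'
from h import *
p=ctrl.snapshot("wrist"); save(p,"w2.png")
L=ctrl.cut_out(p,"tote"); print([(np.array(b["xy"])*[512,384],b["conf"],b["pixels"].sum()) for b in L])
if L: print(fit([(p,L[0]["pixels"])],TOTE,.535,.029,[0]))
for th in ["tote_handle","tote_knob"]:print([(np.array(b["xy"])*[512,384],b["conf"]) for b in ctrl.boxes_of(p,th)])
print(proj(p,np.array([[.542,.029,.105],[.517,.029,.105],[.567,.029,.105],[.45,.029,.068]])).round(0).tolist())
E
```

```text
[(array([257.6896, 175.296 ]), 0.87, np.int64(11095)), (array([492.5952,   7.4112]), 0.7, np.int64(534))]
(array([ 0.5348,  0.0294, -0.8011]), np.float64(0.033))
[(array([492.8   ,   7.4112]), 0.97), (array([364.6976,  76.608 ]), 0.6), (array([259.3792, 171.3024]), 0.56)]
[(array([493.824 ,   5.9904]), 0.95), (array([103.2192, 186.5088]), 0.7), (array([257.28 , 175.488]), 0.55)]
[[247.0, 196.0], [275.0, 196.0], [218.0, 196.0], [337.0, 185.0]]
```

View pics/w2.png

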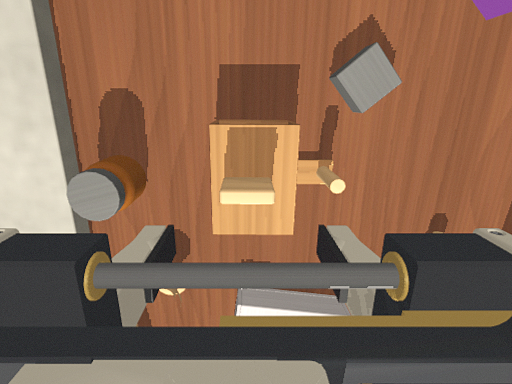

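The wrist view shows the handle top at about (247,197) and the knob at (338,186). Both match the predicted positions, so I'll descend and grip the board by its ends.

Emit:
send_rows(deltas=[[[0,-0.001,0.04],0],[[0,-0.001,0.08],0],[[0,-0.001,0.12],0],[[0,-0.001,0.148],0],[[0,-0.001,0.148],0]])

```text
clock: 5.52
tool_pos: [0.5411, 0.0281, 0.1277]
orientation: [179.6, -0.1, -89.4]
force: [-0.8, -0.1, -0.7]
opening: 0.0877
gripper_force: 0.0
```

Emit:
send_rows(deltas=[[[0,0,0],0],[[0,0,0],0],[[0,0,0],0],[[0,0,0],0],[[0,0,0],0]], gripper=0)

```text
clock: 5.93
tool_pos: [0.5444, 0.0292, 0.1335]
orientation: [-179.9, 0.1, -89.5]
force: [-0.7, 0.1, -0.6]
opening: 0.0599
gripper_force: 0.0
```

Emit:
send_rows(deltas=[[[0,0,0],0],[[0,0,0],0],[[0,0,0],0],[[0,0,0],0],[[0,0,0],0]])

```text
clock: 6.35
tool_pos: [0.5432, 0.0289, 0.1327]
orientation: [180.0, -0.0, -89.5]
force: [-4.9, 1.2, 8.3]
opening: 0.0499
gripper_force: 30.0
```

Emit:
send_rows(deltas=[[[0,0,-0.02],0],[[0,0,-0.04],0],[[0,0,-0.07],0],[[0,0,-0.1],0],[[0,0,-0.12],0]])

```text
clock: 6.77
tool_pos: [0.5438, 0.029, 0.2298]
orientation: [-180.0, 0.0, -89.5]
force: [0.1, 0.5, -5.3]
opening: 0.0495
gripper_force: 30.0
```

Emit:
send_rows(deltas=[[[0,0,0],0],[[0,0,0],0],[[0,0,0],0],[[0,0,0],0],[[0,0,0],0]])

```text
clock: 7.18
tool_pos: [0.5431, 0.0288, 0.2267]
orientation: [179.9, -0.0, -89.5]
force: [0.1, 0.7, -5.0]
opening: 0.0501
gripper_force: 30.0
```

Emit:
send_rows(deltas=[[[0,0,0],-0.05],[[0,0,0],-0.12],[[0,0,0],-0.19],[[0,0,0],-0.26],[[0,0,0],-0.307]])

```text
clock: 7.6
tool_pos: [0.5435, 0.0289, 0.2271]
orientation: [179.9, 0.0, -61.6]
force: [0.1, -0.3, -5.8]
opening: 0.0498
gripper_force: 30.0
```

Emit:
send_rows(deltas=[[[0,0,0],-0.06],[[0,0,0],-0.12],[[0,0,0],-0.18],[[0,0,0],-0.25],[[0,0,0],-0.307]])

```text
clock: 8.02
tool_pos: [0.5434, 0.0289, 0.2271]
orientation: [179.9, 0.1, -33.9]
force: [-0.5, -0.4, -4.3]
opening: 0.0502
gripper_force: 30.0
```

Emit:
send_rows(deltas=[[[0,0,0],-0.07],[[0,0,0],-0.14],[[0,0,0],-0.21],[[0,0,0],-0.27],[[0,0,0],-0.307]])

```text
clock: 8.43
tool_pos: [0.5434, 0.0289, 0.2271]
orientation: [180.0, 0.1, -6.3]
force: [-0.5, 0.3, -5.1]
opening: 0.0499
gripper_force: 30.0
```

Emit:
send_rows(deltas=[[[-0.015,-0.015,0],0],[[-0.045,-0.045,0],0],[[-0.08,-0.085,0],0],[[-0.115,-0.12,0],0],[[-0.145,-0.155,0],0]])

```text
clock: 8.85
tool_pos: [0.441, 0.1661, 0.2273]
orientation: [179.9, 0.1, -6.7]
force: [0.5, 0.5, -5.1]
opening: 0.0496
gripper_force: 30.0
```

Emit:
send_rows(deltas=[[[-0.035,-0.035,0],0],[[-0.07,-0.075,0],0],[[-0.105,-0.115,0],0],[[-0.135,-0.145,0],0],[[-0.145,-0.155,0],0]])

```text
clock: 9.27
tool_pos: [0.3397, 0.3052, 0.2279]
orientation: [-180.0, 0.0, -6.5]
force: [1.0, 0.3, -4.3]
opening: 0.0501
gripper_force: 30.0
```

```bash
python3 d.py .340 .301 .1645 -6.6; python3 - <<'E'
from h import *
p=ctrl.snapshot("side"); q=ctrl.snapshot("scene"); cv2.imwrite("pics/a.png",cv2.resize(np.hstack([p["color"][130:360,200:480],q["color"][90:320,190:420]])[:,:,::-1],None,fx=1.56,fy=1.56))
E
```

```text
t 9.27 tcp [0.3397 0.3052 0.2279] [-180.     0.    -6.5] open 0.0501 F [ 0.97  0.26 -4.3 ] M [ 0.112  0.179 -0.01 ] j [ 67.   3. -31.  -0. -56.  17.]
shift [0.001  0.0052 0.0792] turn 0.0014
```

View pics/a.png

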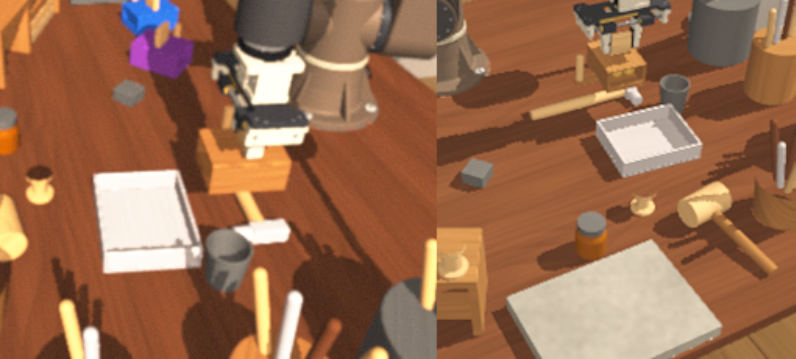

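The left crop (side view) shows the held tote with the hammer head at about (262,232), just beyond its edge, and the cup at (228,260). The right crop (scene) shows two brass glints in the right mouth, which faces the tray. I'll check the hammer clearance before descending.

```bash
python3 - <<'E'
from h import *
S=ctrl.snapshot("side"); C=ctrl.snapshot("scene")
R=Ro.from_euler("z",-6.6,degrees=True).as_matrix()
for p,th in [(S,"hammer"),(C,"hammer"),(S,"cup"),(C,"cup")]:
    L=ctrl.cut_out(p,th)
    for b in L[:1]:
        vs,us=np.nonzero(b["pixels"]); print(th,b["conf"],us.min(),us.max(),vs.min(),vs.max())
        z=.02 if th=="hammer" else .035
        for i in [us.argmin(),us.argmax(),vs.argmin(),vs.argmax()]:
            X=atz(p,us[i],vs[i],z); print(us[i],vs[i],"local mm",((X-[.49,.294,0])@R*1000).round(0))
E
```

```text
hammer 0.58 250 319 148 166
250 162 local mm [-180. -206.   20.]
319 152 local mm [-147.   47.   20.]
294 148 local mm [-201.  -28.   20.]
251 166 local mm [-158. -210.   20.]
cup 0.56 330 361 277 317
330 293 local mm [-74. 101.  35.]
361 287 local mm [-152.   89.   35.]
340 277 local mm [-111.   54.   35.]
344 317 local mm [-87. 169.  35.]
cup 0.6 276 322 111 150
276 141 local mm [-246.  -81.   35.]
322 131 local mm [-244.  104.   35.]
306 111 local mm [-394.  104.   35.]
299 150 local mm [-165.  -24.   35.]
```

Emit:
send_rows(deltas=[[[0,0,0.01],0],[[0,0,0.03],0],[[0,0,0.055],0],[[0,0,0.072],0],[[0,0,0.077],0]])

```text
clock: 10.08
tool_pos: [0.3416, 0.3003, 0.164]
orientation: [179.8, 0.1, -6.7]
force: [0.1, -0.6, -5.1]
opening: 0.0498
gripper_force: 30.0
```

Emit:
send_rows(deltas=[[[0.0145,0,0],0],[[0.0195,0,0],0],[[0.028,0,-0.0056],0],[[0.0375,0,-0.0103],0],[[0.047,0,-0.0144],0]])

```text
clock: 10.5
tool_pos: [0.379, 0.2971, 0.178]
orientation: [179.9, 0.1, -6.7]
force: [-5.1, 0.6, -6.5]
opening: 0.0497
gripper_force: 30.0
```

```bash
python3 d.py .4144 .2927 .184 -6.6; python3 - <<'E'
from h import *
p=ctrl.snapshot("side"); q=ctrl.snapshot("scene"); cv2.imwrite("pics/b.png",cv2.resize(np.hstack([p["color"][180:310,240:400],q["color"][90:220,260:390]])[:,:,::-1],None,fx=2.7,fy=2.7))
E
```

```text
t 10.5 tcp [0.379  0.2971 0.178 ] [ 1.799e+02  1.000e-01 -6.700e+00] open 0.0497 F [-5.06  0.63 -6.55] M [ 0.202  2.181 -0.084] j [ 62.   9. -32.  -0. -49.  22.]
shift [ 0.0446  0.0003 -0.0076] turn -0.0011
```

View pics/b.png

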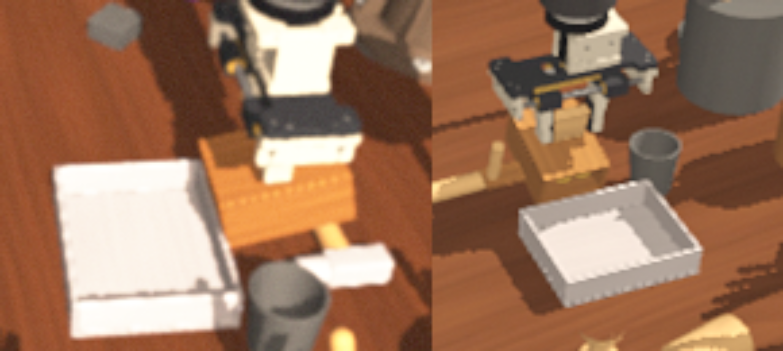

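The tote now leans about 15° against the tray wall at roughly 5 N, as planned. I'll keep following the arc.

Emit:
send_rows(deltas=[[[0.0104,0,-0.0035],0],[[0.0206,0,-0.006],0],[[0.031,0,-0.0076],0],[[0.0417,0,-0.0086],0],[[0.052,0,-0.009],0]])

```text
clock: 11.02
tool_pos: [0.4204, 0.2926, 0.1854]
orientation: [180.0, 0.0, -6.7]
force: [-4.8, 0.6, -3.4]
opening: 0.0499
gripper_force: 30.0
```

Emit:
send_rows(deltas=[[[0.0105,0,0.001],0],[[0.021,0,0.0027],0],[[0.031,0,0.0055],0],[[0.031,0,0.0055],0],[[0.031,0,0.0055],0]])

```text
clock: 11.43
tool_pos: [0.4461, 0.2901, 0.1811]
orientation: [-180.0, -0.1, -6.6]
force: [-2.1, -1.9, 1.4]
opening: 0.0501
gripper_force: 30.0
```

Emit:
send_rows(deltas=[[[0,0,0],0],[[0,0,0],0],[[0,0,0],0],[[0,0,0],0],[[0,0,0],0]])

```text
clock: 11.85
tool_pos: [0.4453, 0.2904, 0.1811]
orientation: [-180.0, -0.0, -6.6]
force: [-1.2, -0.2, 0.5]
opening: 0.0501
gripper_force: 30.0
```

Emit:
send_rows(deltas=[[[0,0,0],0],[[0,0,0],0],[[0,0,0],0],[[0,0,0],0],[[0,0,0],0]])

```text
clock: 12.27
tool_pos: [0.4454, 0.2903, 0.181]
orientation: [-180.0, -0.0, -6.6]
force: [-0.5, -0.5, -0.0]
opening: 0.0493
gripper_force: 30.0
```

```bash
python3 d.py .345 .301 .25 -6.6; python3 - <<'E'
from h import *
p=ctrl.snapshot("side"); q=ctrl.snapshot("scene"); cv2.imwrite("pics/c.png",cv2.resize(np.hstack([p["color"][180:310,240:400],q["color"][90:220,260:390]])[:,:,::-1],None,fx=2.7,fy=2.7))
E
```

```text
t 12.27 tcp [0.4454 0.2903 0.181 ] [-180.    -0.    -6.6] open 0.0493 F [-0.53 -0.46 -0.03] M [-0.054  0.202 -0.013] j [ 54.  13. -26.   0. -51.  29.]
shift [-0.1262  0.0012 -0.0863] turn -0.0003
```

View pics/c.png

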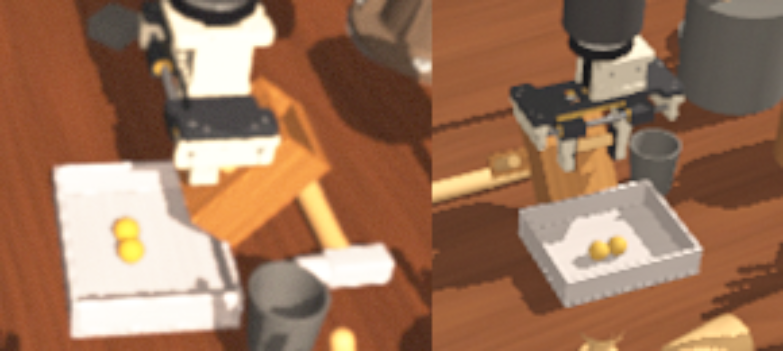

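Both brass balls lie in the tray, at crop pixels (127,240) and (608,247), and the tote is tipped about 50° in the grip. I'll retreat, lift and measure its tilt.

Emit:
send_rows(deltas=[[[-0.02,0,0],0],[[-0.05,0,-0.01],0],[[-0.08,0,-0.03],0],[[-0.1,0,-0.05],0],[[-0.1,0,-0.085],0]])

```text
clock: 12.78
tool_pos: [0.3626, 0.2978, 0.2471]
orientation: [179.8, 0.2, -6.6]
force: [-0.7, -0.1, -3.8]
opening: 0.05
gripper_force: 30.0
```

Emit:
send_rows(deltas=[[[0,0,0],0],[[0,0,0],0],[[0,0,0],0],[[0,0,0],0],[[0,0,0],0]])

```text
clock: 13.2
tool_pos: [0.3656, 0.2987, 0.2476]
orientation: [179.9, 0.1, -6.7]
force: [0.6, 0.3, -3.4]
opening: 0.0498
gripper_force: 30.0
```

```bash
cat >> h.py <<'E'
def tilt(n="side",th0=(0,20,45,-20)):
    p=ctrl.snapshot(n); o=ctrl.get_obs(); piv=o["tool_pos"]-[0,0,.047]; phi=o["orientation"][2]+90
    q=proj(p,piv-[0,0,.05])[0]; L=ctrl.cut_out(p,"tote")
    if not L: return None
    M=min(L,key=lambda b:np.hypot(*(np.array(b["xy"])*[512,384]-q)))["pixels"]; res=[]
    for a in range(-70,71,2):
        R=Ro.from_euler("z",phi,degrees=True).as_matrix()@Ro.from_euler("x",a,degrees=True).as_matrix()
        m=np.zeros(M.shape,np.uint8)
        for b in TOTE: cv2.fillConvexPoly(m,cv2.convexHull(proj(p,(b-[.007,0,.0855])@R.T+piv).round().astype(np.int32)),1)
        m=m.astype(bool); res.append(((m&M).sum()/(m|M).sum(),a))
    return sorted(res)[::-1][:3]
E
python3 -c "
from h import *
print(tilt('side'),tilt('scene'))"; python3 d.py .344 .301 .25 -6.6
```

```text
[(np.float64(0.4667154352596928), 54), (np.float64(0.4614817545152967), 52), (np.float64(0.44987332609482444), 58)] [(np.float64(0.5908080059303188), 56), (np.float64(0.5863095238095238), 54), (np.float64(0.574033552151714), 52)]
t 13.4 tcp [0.3658 0.2991 0.2483] [179.9   0.   -6.6] open 0.0497 F [-0.58 -0.35 -3.34] M [-0.033 -0.144  0.008] j [ 63.   3. -28.  -0. -59.  20.]
shift [-0.0274  0.0008 -0.0021] turn -0.0005
```

The tote weighs 3.4 N, which is empty, but it stays tilted about 54° in the pads. I'll push its low edge back against the inside of the tray wall, then finish levelling on the bench.

Emit:
send_rows(deltas=[[[0.02,0,0],0],[[0.06,0,0],0],[[0.1,0,0],0],[[0.125,0,0.01],0],[[0.1345,0,0.02],0]])

```text
clock: 13.82
tool_pos: [0.4754, 0.2868, 0.2324]
orientation: [-180.0, -0.1, -6.7]
force: [-0.2, 0.7, -3.9]
opening: 0.0501
gripper_force: 30.0
```

Emit:
send_rows(deltas=[[[0,0,0.01],0],[[0,0,0.03],0],[[0,0,0.055],0],[[0,0,0.066],0],[[0,0,0.066],0]])

```text
clock: 14.23
tool_pos: [0.471, 0.2859, 0.1776]
orientation: [179.8, 0.2, -6.6]
force: [-0.7, -0.3, -3.8]
opening: 0.0496
gripper_force: 30.0
```

Emit:
send_rows(deltas=[[[-0.0225,0,0],0],[[-0.045,0,-0.006],0],[[-0.066,0,-0.009],0],[[-0.0875,0,-0.0075],0],[[-0.109,0,-0.005],0]])

```text
clock: 14.65
tool_pos: [0.3863, 0.2981, 0.1863]
orientation: [-179.8, -0.2, -6.6]
force: [4.7, -1.1, -2.8]
opening: 0.0499
gripper_force: 30.0
```

Emit:
send_rows(deltas=[[[-0.01,0,0],0],[[-0.02,0,0],0],[[-0.02,0,-0.03],0],[[-0.02,0,-0.06],0],[[-0.02,0,-0.08],0]])

```text
clock: 15.07
tool_pos: [0.3702, 0.2993, 0.2503]
orientation: [-179.9, -0.0, -6.6]
force: [0.4, 1.0, -2.7]
opening: 0.0494
gripper_force: 30.0
```

```bash
python3 d.py .530 -.195 .25 -116.4; python3 -c "
from h import *
print(tilt('side'),tilt('scene'))
p=ctrl.snapshot('scene');q=ctrl.snapshot('side')
m=[]
for p in (p,q):
    h=cv2.cvtColor(p['color'],cv2.COLOR_RGB2HSV); t=np.zeros(h.shape[:2],bool)
    a=mask(p,TRAY,.49,.294,-6.6); k=a&(h[...,0]>15)&(h[...,0]<32)&(h[...,1]>130)&(h[...,2]>120); n,l,s,c=cv2.connectedComponentsWithStats(k.astype(np.uint8)); print([(x[4],tuple(y.round())) for x,y in zip(s[1:],c[1:]) if x[4]>8])
"
```

```text
t 15.07 tcp [0.3702 0.2993 0.2503] [-179.9   -0.    -6.6] open 0.0494 F [ 0.44  0.99 -2.73] M [ 0.211 -0.198  0.028] j [ 63.   3. -27.   0. -59.  21.]
shift [ 0.2692  0.5909 -0.    ] turn 1.2202
[(np.float64(0.6437619961612284), 16), (np.float64(0.640106747998475), 14), (np.float64(0.6261752538548326), 18)] [(np.float64(0.7872628726287263), 20), (np.float64(0.7862903225806451), 18), (np.float64(0.7860054347826086), 14)]
[(np.int32(69), (np.float64(325.0), np.float64(182.0)))]
[(np.int32(123), (np.float64(287.0), np.float64(268.0)))]
```

Emit:
send_rows(deltas=[[[0.01,0.02,0],0],[[0.025,0.055,0],0],[[0.045,0.1,0],0],[[0.068,0.15,0],0],[[0.09,0.197,0],0]])

```text
clock: 15.78
tool_pos: [0.4223, 0.1343, 0.2469]
orientation: [179.9, 0.1, -6.5]
force: [2.2, 0.3, -3.5]
opening: 0.0495
gripper_force: 30.0
```

Emit:
send_rows(deltas=[[[0.02,0.044,0],0],[[0.04,0.088,0],0],[[0.06,0.132,0],0],[[0.078,0.17,0],0],[[0.09,0.197,0],0]])

```text
clock: 16.2
tool_pos: [0.476, -0.0316, 0.2468]
orientation: [179.9, 0.1, -6.7]
force: [0.1, 0.9, -3.7]
opening: 0.0499
gripper_force: 30.0
```

Emit:
send_rows(deltas=[[[0.02,0.044,0],0],[[0.04,0.088,0],0],[[0.06,0.132,0],0],[[0.078,0.17,0],0],[[0.089,0.197,0],0]])

```text
clock: 16.62
tool_pos: [0.5288, -0.1964, 0.2462]
orientation: [180.0, 0.2, -6.7]
force: [0.7, 0.6, -2.9]
opening: 0.0496
gripper_force: 30.0
```

Emit:
send_rows(deltas=[[[0,0,0],0.04],[[0,0,0],0.1],[[0,0,0],0.17],[[0,0,0],0.24],[[0,0,0],0.305]])

```text
clock: 17.03
tool_pos: [0.528, -0.1937, 0.2462]
orientation: [179.9, 0.2, -34.4]
force: [0.1, -0.6, -3.6]
opening: 0.05
gripper_force: 30.0
```

Emit:
send_rows(deltas=[[[0,0,0],0.06],[[0,0,0],0.12],[[0,0,0],0.18],[[0,0,0],0.245],[[0,0,0],0.305]])

```text
clock: 17.45
tool_pos: [0.5281, -0.1936, 0.2463]
orientation: [179.9, 0.1, -61.8]
force: [-0.7, 0.7, -4.0]
opening: 0.0496
gripper_force: 30.0
```

Emit:
send_rows(deltas=[[[0,0,0],0.06],[[0,0,0],0.12],[[0,0,0],0.18],[[0,0,0],0.245],[[0,0,0],0.305]])

```text
clock: 17.87
tool_pos: [0.5281, -0.1935, 0.2463]
orientation: [179.8, 0.0, -89.3]
force: [0.1, -0.5, -3.8]
opening: 0.0497
gripper_force: 30.0
```

Emit:
send_rows(deltas=[[[0,0,0],0.07],[[0,0,0],0.14],[[0,0,0],0.2],[[0,0,0],0.26],[[0,0,0],0.305]])

```text
clock: 18.28
tool_pos: [0.528, -0.1935, 0.2463]
orientation: [179.8, -0.1, -116.7]
force: [-0.1, -1.0, -3.1]
opening: 0.0499
gripper_force: 30.0
```

```bash
python3 d.py .530 -.195 .1335 -116.4; python3 -c "
from h import *
print(tilt('side'),tilt('scene'))"
```

```text
t 18.28 tcp [ 0.528  -0.1935  0.2463] [ 1.798e+02 -1.000e-01 -1.167e+02] open 0.0499 F [-0.09 -1.01 -3.14] M [-0.023 -0.121  0.029] j [ -0.  12. -17.  -0. -61. -27.]
shift [ 0.0004 -0.0034  0.141 ] turn -0.0036
[(np.float64(0.7824037706205813), 16), (np.float64(0.7776085300837776), 10), (np.float64(0.7732824427480917), 8)] [(np.float64(0.7021276595744681), 16), (np.float64(0.7020148462354189), 14), (np.float64(0.700859291084855), 12)]
```

Emit:
send_rows(deltas=[[[0,-0.003,0.02],0],[[0,-0.003,0.055],0],[[0,-0.003,0.09],0],[[0,-0.003,0.112],0],[[0,-0.003,0.12],0]])

```text
clock: 18.9
tool_pos: [0.5289, -0.1944, 0.1486]
orientation: [179.7, -0.1, -116.3]
force: [0.1, 0.6, -3.3]
opening: 0.0497
gripper_force: 30.0
```

Emit:
send_rows(deltas=[[[0,0,0.005],0],[[0,0,0.01],0],[[0,0,0.015],0],[[0,0,0.02],0],[[0,0,0.023],0]])

```text
clock: 19.32
tool_pos: [0.5355, -0.1933, 0.1398]
orientation: [-179.4, 0.3, -116.2]
force: [-4.7, 19.8, 35.9]
opening: 0.0502
gripper_force: 30.1
```

Emit:
send_rows(deltas=[[[0,0,0],0],[[0,0,0],0],[[0,0,0],0],[[0,0,0],0],[[0,0,0],0]])

```text
clock: 19.73
tool_pos: [0.5354, -0.1934, 0.1397]
orientation: [-179.4, 0.3, -116.2]
force: [-2.1, 15.7, 26.2]
opening: 0.05
gripper_force: 30.0
```

Emit:
send_rows(deltas=[[[0,0,-0.01],0],[[0,0,-0.03],0],[[0,0,-0.055],0],[[0,0,-0.08],0],[[0,0,-0.1],0]])

```text
clock: 20.15
tool_pos: [0.5316, -0.1949, 0.2166]
orientation: [-179.8, 0.0, -116.4]
force: [0.3, 0.5, -3.0]
opening: 0.05
gripper_force: 30.0
```

```bash
python3 d.py .530 -.195 .1335 -116.4; python3 -c "
from h import *
print(tilt('side'),tilt('scene'))"; python3 d.py .530 -.195 .1335 -116.4; 
```

```text
t 20.15 tcp [ 0.5316 -0.1949  0.2166] [-179.8    0.  -116.4] open 0.05 F [ 0.3   0.5  -2.98] M [-0.014 -0.184 -0.001] j [ -0.  14. -19.   0. -57. -26.]
shift [0.0011 0.002  0.1039] turn 0.0004
[(np.float64(0.7730109204368175), 16), (np.float64(0.7721617418351477), 14), (np.float64(0.771671826625387), 12)] [(np.float64(0.6648168701442841), 14), (np.float64(0.6511627906976745), 16), (np.float64(0.6491608012994045), 12)]
t 20.35 tcp [ 0.531  -0.1946  0.2144] [-1.799e+02  1.000e-01 -1.164e+02] open 0.0499 F [ 1.09  0.91 -4.01] M [ 0.012 -0.021  0.012] j [ -0.  14. -20.  -0. -56. -26.]
shift [0.0011 0.0011 0.1011] turn -0.0002
```

Emit:
send_rows(deltas=[[[0.01,0,0.01],0],[[0.02,0,0.03],0],[[0.03,0,0.055],0],[[0.03,0,0.073],0],[[0.03,0,0.08],0]])

```text
clock: 20.77
tool_pos: [0.5176, -0.2165, 0.1458]
orientation: [179.7, -0.1, -116.5]
force: [0.3, -0.1, -4.2]
opening: 0.0499
gripper_force: 30.0
```

Emit:
send_rows(deltas=[[[-0.007,0,0.006],0],[[-0.016,0,0.01],0],[[-0.026,0,0.014],0],[[-0.036,0,0.018],0],[[-0.045,0,0.0215],0]])

```text
clock: 21.18
tool_pos: [0.537, -0.1831, 0.1331]
orientation: [-179.9, -0.0, -116.4]
force: [-1.8, -2.2, 1.4]
opening: 0.05
gripper_force: 30.0
```

```bash
python3 d.py .530 -.195 .1335 -116.4; python3 - <<'E'
from h import *
p=ctrl.snapshot("side"); q=ctrl.snapshot("scene"); cv2.imwrite("pics/e.png",cv2.resize(np.hstack([p["color"][80:240,170:330],q["color"][130:290,110:270]])[:,:,::-1],None,fx=2.5,fy=2.5))
E
```

```text
t 21.18 tcp [ 0.537  -0.1831  0.1331] [-179.9   -0.  -116.4] open 0.05 F [-1.82 -2.22  1.45] M [-1.043  0.779  0.029] j [  1.  19. -25.   0. -46. -27.]
shift [ 0.0172  0.0012 -0.0005] turn 0.0004
```

View pics/e.png

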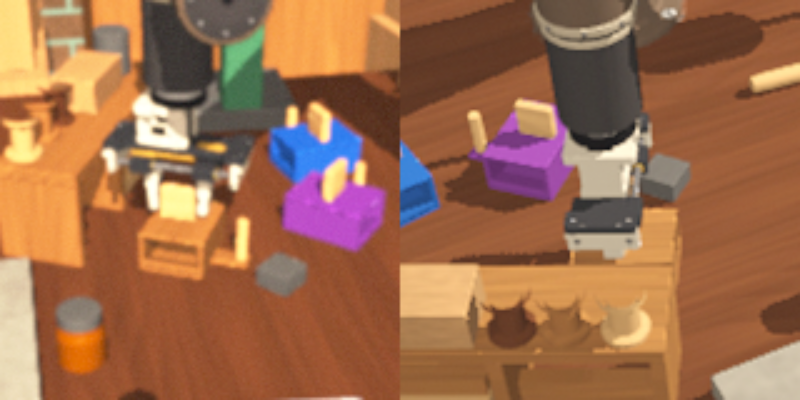

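The tote now sits level on the bench, with its left mouth visible as an empty opening at (180,255) in the left crop. I'll lift it straight up, hold still and heft.

Emit:
send_rows(deltas=[[[0,0,-0.01],0],[[0.004,0,-0.03],0],[[0.01,0,-0.06],0],[[0.015,0,-0.08],0],[[0.017,0,-0.09],0]])

```text
clock: 21.7
tool_pos: [0.531, -0.1965, 0.2075]
orientation: [-179.8, 0.1, -116.4]
force: [0.5, -0.4, -2.6]
opening: 0.0496
gripper_force: 30.0
```

Emit:
send_rows(deltas=[[[0,0,0],0],[[0,0,0],0],[[0,0,0],0],[[0,0,0],0],[[0,0,0],0]])

```text
clock: 22.12
tool_pos: [0.5297, -0.1959, 0.2034]
orientation: [179.9, -0.0, -116.4]
force: [0.0, 0.8, -3.3]
opening: 0.0499
gripper_force: 30.0
```

Emit:
send_rows(deltas=[[[0,0,0],0],[[0,0,0],0],[[0,0,0],0],[[0,0,0],0],[[0,0,0],0]])

```text
clock: 22.53
tool_pos: [0.5302, -0.196, 0.2044]
orientation: [180.0, 0.0, -116.4]
force: [0.1, 0.4, -3.3]
opening: 0.0498
gripper_force: 30.0
```

```bash
python3 -c "
from h import *
F=[]
for i in range(8):
    p=ctrl.snapshot('side' if i%2 else 'scene'); F.append(ctrl.get_obs()['force'][2])
print(np.mean(F),np.std(F)); print(tilt('side'),tilt('scene'))
for n in ('scene','side'):
    p=ctrl.snapshot(n);h=cv2.cvtColor(p['color'],cv2.COLOR_RGB2HSV)
    a=mask(p,TRAY,.49,.294,-6.6); k=a&(h[...,0]>15)&(h[...,0]<32)&(h[...,1]>130)&(h[...,2]>120); _,l,s,c=cv2.connectedComponentsWithStats(k.astype(np.uint8)); print([(x[4],tuple(y.round())) for x,y in zip(s[1:],c[1:]) if x[4]>8])
"; python3 d.py .530 -.195 .133 -116.4
```

```text
-3.3047950578900123 0.4691302714183325
[(np.float64(0.8091844813935075), 6), (np.float64(0.8056648308418568), 8), (np.float64(0.794488188976378), 10)] [(np.float64(0.6348219332956473), 4), (np.float64(0.6325951164111301), 2), (np.float64(0.6202882483370288), 6)]
[(np.int32(69), (np.float64(325.0), np.float64(182.0)))]
[(np.int32(123), (np.float64(287.0), np.float64(268.0)))]
t 23.23 tcp [ 0.5301 -0.1961  0.2045] [ 180.    -0.  -116.4] open 0.0498 F [-0.07  0.06 -3.42] M [ 0.14  -0.094  0.066] j [ -0.  15. -20.   0. -55. -26.]
shift [-0.0011  0.0007  0.0893] turn -0.0003
```

Emit:
send_rows(deltas=[[[0,0,0.02],0],[[0,0,0.05],0],[[0,0,0.075],0],[[0,0,0.087],0],[[0,0,0.0905],0]])

```text
clock: 23.65
tool_pos: [0.5296, -0.1954, 0.1314]
orientation: [179.9, -0.0, -116.4]
force: [-6.6, 12.2, 17.6]
opening: 0.0499
gripper_force: 30.0
```

Emit:
send_rows(deltas=[[[0,0,0],0],[[0,0,0],0],[[0,0,0],0],[[0,0,0],0],[[0,0,0],0]])

```text
clock: 24.07
tool_pos: [0.5303, -0.1961, 0.1323]
orientation: [-180.0, 0.0, -116.4]
force: [0.2, -0.5, -3.6]
opening: 0.0499
gripper_force: 30.0
```

Emit:
send_rows(deltas=[[[0,0,0],0],[[0,0,0],0],[[0,0,0],0],[[0,0,0],0],[[0,0,0],0]], gripper=1)

```text
clock: 24.48
tool_pos: [0.5303, -0.1961, 0.1323]
orientation: [-180.0, 0.0, -116.4]
force: [-0.8, 0.3, 0.2]
opening: 0.0775
gripper_force: 0.0
```

Emit:
send_rows(deltas=[[[0,0,0],0],[[0,0,0],0],[[0,0,0],0],[[0,0,0],0],[[0,0,0],0]])

```text
clock: 24.9
tool_pos: [0.5301, -0.196, 0.1321]
orientation: [180.0, -0.0, -116.4]
force: [0.2, -0.2, 0.3]
opening: 0.0876
gripper_force: 0.0
```

Emit:
send_rows(deltas=[[[0,0,-0.02],0],[[0,0,-0.05],0],[[0,0,-0.09],0],[[0,0,-0.13],0],[[0,0,-0.15],0]])

```text
clock: 25.32
tool_pos: [0.5313, -0.1964, 0.2562]
orientation: [-179.7, 0.1, -116.4]
force: [0.8, 0.2, 0.7]
opening: 0.0878
gripper_force: 0.0
```

Emit:
send_rows(deltas=[[[0,0,0],0.05],[[0,0,0],0.12],[[0,0,0],0.19],[[0,0,0],0.26],[[0,0,0],0.333]])

```text
clock: 25.73
tool_pos: [0.53, -0.196, 0.2521]
orientation: [180.0, 0.0, -146.7]
force: [-0.1, -0.6, 0.2]
opening: 0.0876
gripper_force: 0.0
```

Emit:
send_rows(deltas=[[[0,0,0],0.07],[[0,0,0],0.13],[[0,0,0],0.2],[[0,0,0],0.27],[[0,0,0],0.333]])

```text
clock: 26.15
tool_pos: [0.5301, -0.196, 0.252]
orientation: [180.0, -0.0, -176.7]
force: [0.6, 1.1, -0.1]
opening: 0.0877
gripper_force: 0.0
```

Emit:
send_rows(deltas=[[[0,0,0],0.07],[[0,0,0],0.14],[[0,0,0],0.21],[[0,0,0],0.28],[[0,0,0],0.334]])

```text
clock: 26.57
tool_pos: [0.5301, -0.1961, 0.252]
orientation: [-180.0, -0.0, 153.2]
force: [0.2, 0.0, 0.5]
opening: 0.0878
gripper_force: 0.0
```

```bash
python3 d.py .4476 -.1546 .097 153.6; python3 - <<'E'
from h import *
V=[]
for n in ["side","wrist"]:
    p=ctrl.snapshot(n); q=proj(p,[.52,-.19,.04])[0]; L=ctrl.cut_out(p,"tote")
    print(n,q.round(),[((np.array(b["xy"])*[512,384]).round().tolist(),round(b["conf"],2),b["pixels"].sum()) for b in L])
    if L:
        b=min(L,key=lambda b:np.hypot(*(np.array(b["xy"])*[512,384]-q))); print(fit([(p,b["pixels"])],TOTE,.524,-.192,[-26])); save(p,"k%s.png"%n)
E
```

```text
t 26.57 tcp [ 0.5301 -0.1961  0.252 ] [-180.    -0.   153.2] open 0.0878 F [0.21 0.01 0.48] M [ 0.06  -0.175 -0.015] j [  -0.   12.  -17.   -0.  -61. -116.]
shift [ 1.154e-01 -1.000e-04  1.938e-01] turn -0.004
side [246. 168.] [([301.0, 163.0], 0.86, np.int64(1040)), ([246.0, 175.0], 0.82, np.int64(1054)), ([296.0, 137.0], 0.79, np.int64(654))]
(array([  0.5291,  -0.1786, -22.6704]), np.float64(0.131))
wrist [247. 167.] [([14.0, 65.0], 0.97, np.int64(1545)), ([252.0, 166.0], 0.91, np.int64(11326)), ([123.0, 18.0], 0.71, np.int64(4571))]
(array([  0.527 ,  -0.1862, -26.8834]), np.float64(0.034))
```

Emit:
send_rows(deltas=[[[0.03,-0.002,0],0],[[0.07,-0.004,0],0],[[0.1,-0.006,0],0],[[0.115,-0.007,0.02],0],[[0.115,-0.007,0.04],0]])

```text
clock: 27.18
tool_pos: [0.4435, -0.1595, 0.2209]
orientation: [179.9, 0.1, 153.8]
force: [-0.2, 0.1, -0.3]
opening: 0.0876
gripper_force: 0.0
```

```bash
python3 d.py .4505 -.149 .097 153.4; python3 - <<'E'
from h import *
p=ctrl.snapshot("wrist"); save(p,"k2.png"); L=ctrl.cut_out(p,"tote"); q=proj(p,[.525,-.188,.04])[0]
b=min(L,key=lambda b:np.hypot(*(np.array(b["xy"])*[512,384]-q))); print(len(L),fit([(p,b["pixels"])],TOTE,.525,-.19,[-26]))
print([((np.array(b["xy"])*[512,384]).round(),round(b["conf"],2)) for b in ctrl.boxes_of(p,"tote_knob")],proj(p,[[.4512,-.1476,.068],[.4476,-.1546,.068],[.4512,-.1476,.0],[.4476,-.1546,.0]]).round())
m=p["color"].copy()
for c,X in (((255,0,0),[.4512,-.1476,.068]),((0,0,255),[.4476,-.1546,.068])): cv2.circle(m,tuple(int(v) for v in proj(p,X)[0]),3,c,-1)
cv2.imwrite("pics/k3.png",m[:,:,::-1])
E
```

```text
t 27.18 tcp [ 0.4435 -0.1595  0.2209] [1.799e+02 1.000e-01 1.538e+02] open 0.0876 F [-0.24  0.08 -0.28] M [ 0.033 -0.133 -0.095] j [   4.    5.  -30.   -0.  -55. -120.]
shift [-0.0017  0.0154  0.155 ] turn 0.0041
3 (array([  0.5265,  -0.1865, -26.8024]), np.float64(0.276))
[(array([ 10., 151.]), 0.86), (array([120.,  61.]), 0.82)] [[261. 196.]
 [252. 196.]
 [258. 177.]
 [251. 177.]]
```

View pics/k3.png

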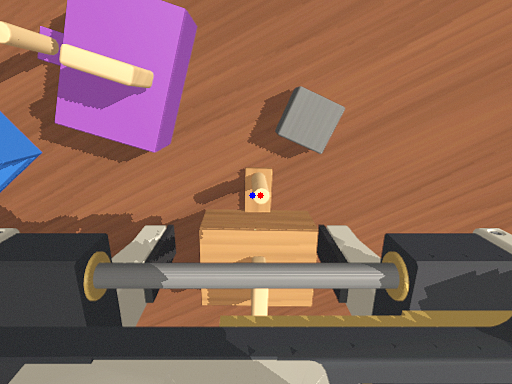

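The last view shows the knob top at (261,196), exactly on the wrist-fit estimate (red). I'll centre on it, descend and grip.

Emit:
send_rows(deltas=[[[-0.001,0.01,0.02],0],[[-0.0015,0.017,0.06],0],[[-0.0015,0.017,0.1],0],[[-0.0015,0.017,0.14],0.003],[[-0.0015,0.017,0.154],0.003]])

```text
clock: 27.75
tool_pos: [0.4516, -0.1486, 0.094]
orientation: [-179.9, -0.2, 153.3]
force: [-0.8, 0.2, 0.3]
opening: 0.0876
gripper_force: 0.0
```

Emit:
send_rows(deltas=[[[0,0,0],0],[[0,0,0],0],[[0,0,0],0],[[0,0,0],0],[[0,0,0],0]], gripper=0)

```text
clock: 28.17
tool_pos: [0.4533, -0.1485, 0.0982]
orientation: [179.9, 0.1, 153.3]
force: [0.7, -0.7, 0.1]
opening: 0.0599
gripper_force: 0.0
```

Emit:
send_rows(deltas=[[[0,0,0],0],[[0,0,0],0],[[0,0,0],0],[[0,0,0],0],[[0,0,0],0]])

```text
clock: 28.58
tool_pos: [0.4524, -0.1485, 0.097]
orientation: [180.0, 0.0, 153.3]
force: [0.8, -0.6, 0.3]
opening: 0.0266
gripper_force: 0.0
```

Emit:
send_rows(deltas=[[[0,0,0],0],[[0,0,0],0],[[0,0,0],0],[[0,0,0],0],[[0,0,0],0]])

```text
clock: 29.0
tool_pos: [0.4523, -0.1485, 0.0969]
orientation: [-180.0, -0.0, 153.3]
force: [0.0, 0.8, 1.0]
opening: 0.0154
gripper_force: 30.0
```

```bash
python3 - <<'E'
import numpy as np
a=np.radians(-26.38); x=np.array([np.cos(a),np.sin(a)])
print((np.array([.6543,-.2561])-.085*x).round(4))
E
python3 d.py .5781 -.2183 .097 153.6
```

```text
[ 0.5782 -0.2183]
t 29.0 tcp [ 0.4523 -0.1485  0.0969] [-180.    -0.   153.3] open 0.0154 F [0.03 0.85 1.03] M [ 0.175 -0.079  0.037] j [   6.   15.  -38.   -0.  -37. -122.]
shift [-0.1797 -0.0074 -0.0002] turn -0.0033
```

Emit:
send_rows(deltas=[[[-0.008,-0.002,0],0],[[-0.02,-0.004,0],-0.002],[[-0.035,-0.006,0],-0.003],[[-0.05,-0.0074,0],-0.003],[[-0.065,-0.0074,0],-0.003]])

```text
clock: 29.42
tool_pos: [0.4945, -0.1773, 0.0968]
orientation: [-179.9, -0.2, 153.5]
force: [-8.7, 5.4, 11.7]
opening: 0.0153
gripper_force: 30.0
```

Emit:
send_rows(deltas=[[[-0.015,0,0],0],[[-0.03,0,0],0],[[-0.045,0,0],0],[[-0.06,0,0],0],[[-0.07,0,0],0]])

```text
clock: 29.83
tool_pos: [0.5456, -0.2023, 0.0969]
orientation: [-179.9, -0.2, 153.6]
force: [-8.3, 4.5, 10.6]
opening: 0.0155
gripper_force: 30.0
```

Emit:
send_rows(deltas=[[[-0.008,0,0],0],[[-0.016,0,0],0],[[-0.024,0,0],0],[[-0.032,0,0],0],[[-0.038,0,0],0]])

```text
clock: 30.25
tool_pos: [0.5723, -0.2156, 0.0969]
orientation: [-179.9, -0.2, 153.6]
force: [-7.3, 3.9, 9.7]
opening: 0.0154
gripper_force: 30.0
```

```bash
python3 d.py .5782 -.2183 .097 153.6; python3 - <<'E'
from h import *
print([ (n,(lambda L:[((np.array(b["xy"])*[512,384]).round().tolist(),round(b["conf"],2),int(b["pixels"].sum())) for b in L])(ctrl.cut_out(ctrl.snapshot(n),"tote"))) for n in ("side","wrist")])
E
```

```text
t 30.25 tcp [ 0.5723 -0.2156  0.0969] [-179.9   -0.2  153.6] open 0.0154 F [-7.25  3.86  9.72] M [ 1.401  2.333 -0.04 ] j [  -2.   25.  -20.   -0.  -44. -114.]
shift [-0.0081  0.0003 -0.0002] turn -0.0005
[('side', [([303.0, 163.0], 0.87, 973), ([293.0, 138.0], 0.73, 678), ([212.0, 171.0], 0.61, 498)]), ('wrist', [])]
```

Emit:
send_rows(deltas=[[[-0.002,0,0],0],[[-0.004,0,0],0],[[-0.006,0,0],0],[[-0.008,0,0],0],[[-0.009,0,0],0]])

```text
clock: 30.87
tool_pos: [0.5786, -0.2186, 0.0969]
orientation: [-180.0, -0.2, 153.6]
force: [-6.8, 4.2, 7.6]
opening: 0.0154
gripper_force: 30.0
```

Emit:
send_rows(deltas=[[[-0.001,0,0],0],[[-0.002,0,0],0],[[-0.003,0,0],0],[[-0.004,0,0],0],[[-0.004,0,0],0]])

```text
clock: 31.28
tool_pos: [0.5808, -0.2197, 0.0969]
orientation: [-179.9, -0.2, 153.6]
force: [-9.4, 6.0, 10.0]
opening: 0.0154
gripper_force: 30.0
```

Emit:
send_rows(deltas=[[[-0.001,0,0],0],[[-0.002,0,0],0],[[-0.003,0,0],0],[[-0.004,0,0],0],[[-0.004,0,0],0]])

```text
clock: 31.7
tool_pos: [0.5811, -0.2201, 0.0968]
orientation: [-179.9, -0.5, 153.5]
force: [-17.2, 12.4, 19.8]
opening: 0.0152
gripper_force: 30.0
```

```bash
python3 d.py .5782 -.2183 .097 153.6
```

```text
t 31.7 tcp [ 0.5811 -0.2201  0.0968] [-179.9   -0.5  153.5] open 0.0152 F [-17.17  12.38  19.85] M [4.545 5.93  0.009] j [  -3.   26.  -19.   -0.  -45. -114.]
shift [ 0.0043  0.0003 -0.0002] turn -0.0008
```

Advance stalled and the force rose to 21 N, so the tote's back is on the stop. I'll ease off, let go and withdraw.

Emit:
send_rows(deltas=[[[0.001,0,0],0],[[0.003,0,0],0],[[0.003,0,0],0],[[0.003,0,0],0],[[0.003,0,0],0]])

```text
clock: 32.12
tool_pos: [0.5809, -0.2199, 0.0968]
orientation: [-179.9, -0.3, 153.6]
force: [-10.4, 4.8, 12.6]
opening: 0.0154
gripper_force: 30.0
```

Emit:
send_rows(deltas=[[[0,0,0],0],[[0,0,0],0],[[0,0,0],0],[[0,0,0],0],[[0,0,0],0]], gripper=1)

```text
clock: 32.53
tool_pos: [0.5838, -0.2206, 0.0967]
orientation: [180.0, 0.0, 153.6]
force: [0.1, 0.4, 0.3]
opening: 0.043
gripper_force: 0.0
```

Emit:
send_rows(deltas=[[[0,0,0],0],[[0,0,0],0],[[0,0,0],0],[[0,0,0],0],[[0,0,0],0]])

```text
clock: 32.95
tool_pos: [0.5836, -0.2206, 0.0969]
orientation: [-180.0, -0.0, 153.6]
force: [1.0, 0.2, 0.1]
opening: 0.0768
gripper_force: 0.0
```

Emit:
send_rows(deltas=[[[0,0,-0.01],0],[[0,0,-0.03],0],[[0,0,-0.06],0],[[0.01,0,-0.1],0],[[0.03,0,-0.14],0]])

```text
clock: 33.37
tool_pos: [0.5625, -0.2102, 0.2099]
orientation: [-180.0, -0.0, 153.6]
force: [0.2, -0.5, 2.0]
opening: 0.0875
gripper_force: 0.0
```

Emit:
send_rows(deltas=[[[0.02,0,-0.02],0],[[0.05,0,-0.05],0],[[0.08,0,-0.06],0],[[0.1,0,-0.06],0],[[0.1,0,-0.06],0]])

```text
clock: 33.78
tool_pos: [0.4882, -0.1734, 0.2589]
orientation: [179.9, 0.1, 153.6]
force: [-0.6, 0.0, -1.3]
opening: 0.0873
gripper_force: 0.0
```

```bash
python3 d.py .5782 -.2183 .097 153.6; python3 - <<'E'
from h import *
p=ctrl.snapshot("wrist"); k=np.array([.6543,-.2561])
for th in ["tote","tote_knob"]: print([((np.array(b["xy"])*[512,384]).round(),round(b["conf"],2)) for b in ctrl.boxes_of(p,th)])
print(proj(p,[[.5805,-.2198,.068],[.5782,-.2183,.068]]).round())
for n in ("scene","side"):
    p=ctrl.snapshot(n);h=cv2.cvtColor(p['color'],cv2.COLOR_RGB2HSV)
    a=mask(p,TRAY,.49,.294,-6.6); kk=a&(h[...,0]>15)&(h[...,0]<32)&(h[...,1]>130)&(h[...,2]>120); _,l,s,c=cv2.connectedComponentsWithStats(kk.astype(np.uint8)); print([(x[4],tuple(y.round())) for x,y in zip(s[1:],c[1:]) if x[4]>8])
    print(n,[((np.array(b["xy"])*[512,384]).round().tolist(),round(b["conf"],2)) for b in ctrl.boxes_of(p,"tote_knob")],proj(p,[.5805,-.2198,.055]).round())
E
```

```text
t 33.78 tcp [ 0.4882 -0.1734  0.2589] [1.799e+02 1.000e-01 1.536e+02] open 0.0873 F [-0.58  0.05 -1.34] M [ 0.017 -0.068 -0.079] j [   2.    7.  -22.   -0.  -61. -119.]
shift [-0.1253 -0.0006  0.2027] turn -0.0001
[(array([242., 299.]), 0.88), (array([121.,  40.]), 0.61), (array([ 13., 106.]), 0.6)]
[(array([ 14., 108.]), 0.92), (array([243., 301.]), 0.86), (array([123.,  38.]), 0.84)]
[[245. 269.]
 [245. 267.]]
[(np.int32(69), (np.float64(325.0), np.float64(182.0)))]
scene [([159.0, 190.0], 0.74), ([100.0, 204.0], 0.64), ([178.0, 278.0], 0.39)] [[191. 241.]]
[(np.int32(122), (np.float64(287.0), np.float64(268.0)))]
side [([213.0, 167.0], 0.93), ([302.0, 161.0], 0.83), ([295.0, 138.0], 0.61), ([202.0, 137.0], 0.5)] [[228. 162.]]
```

```bash
python3 - <<'E'
from h import *
p=ctrl.snapshot("wrist"); L=ctrl.cut_out(p,"tote"); b=min(L,key=lambda b:abs(b["xy"][0]*512-242)+abs(b["xy"][1]*384-299)); M=b["pixels"].copy()
x=np.array([np.cos(np.radians(-26.4)),np.sin(np.radians(-26.4))])
def top(m): v,u=np.nonzero(m[:, :]); r=v.min(); return r,u[v<=r+3].mean().round(1), [int((m[k]).sum()) for k in range(r,r+60,12)]
print(M.sum(),top(M))
for d in (-.02,-.01,0,.01): print(d,top(mask(p,TOTE,*(np.array([.6543,-.2561])+d*x),-26.4)))
E
```

```text
3581 (np.int64(232), np.float64(245.2), [17, 24, 23, 0, 0])
-0.02 (np.int64(215), np.float64(245.5), [24, 24, 24, 23, 94])
-0.01 (np.int64(222), np.float64(245.5), [24, 24, 24, 87, 94])
0 (np.int64(229), np.float64(245.5), [24, 24, 23, 86, 93])
0.01 (np.int64(235), np.float64(245.6), [23, 24, 23, 86, 92])
```

```bash
python3 -c "
from h import *
print(ctrl.close_job())"
```

```text
the job is handed in; nothing more can be done
None
```

I handed the job in, but no verdict came back: both balls are in the tray, the tote hefted empty (about 3.3 N), and it stands in the low bay, released, with its back against the stop.

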